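Shut and secure the small tool chest

TASK

Close up the wooden tool chest for carrying by pushing with the fingertips; nothing in it needs to be gripped or lifted. Push both drawers fully in, then tip the lid over and press it right down without slamming it, so that its front lip keeps the drawers in, and last push the brass hasp flat over the staple. Do not shove or lift the chest, and leave the jar, the screwdriver and the roll of tape beside it where they are.

Things in the scene. Friction and masses are not known exactly. Their poses are not given: they have to be found in the camera images.
- chest: Dark wooden tool chest, loose on the desk, about 3.5 kg, carcass 110 deep (x) x 220 wide (y) x 85 high; origin at the centre of its underside. Its front (drawers, hasp) faces its own -x, its left is +y, z up. With the lid shut its top is z = 98 mm, its front board x = -69, the board's lip reaches down to z = 71, in front of the drawers' top edges. The tray under the lid holds fixed tools.
- drawer_left (a joint): Left drawer (chest +y): 0 = shut, grows in m as it slides out towards the chest's -x; stop at 0.065. About 1.2 N friction, no spring. Its front, shut: plane x = -62 mm of the chest, 97 wide, z 16 to 76, centred at y = 60. Left out, it stands in the way of the lid's lip or is trapped by it.
- drawer_right (a joint): Right drawer (chest -y): as the left one, centred at y = -60 mm.
- drawer_left_knob (a point): Foremost point of the left drawer's brass knob (14 mm across, standing 14.5 mm off the front, 42 mm above the desk). With the drawer shut it is at (-76.5, 60, 42) mm in the chest's frame.
- drawer_right_knob (a point): The same on the right drawer; shut: (-76.5, -60, 42) mm.
- lid (a joint): Lid angle in rad: 0 = shut, 1.57 = standing upright at the rear, stop at 1.75. Stiff friction hinge (0.2 N m, so about 2 N at the front edge): it stays wherever it is left and must be pushed all the way. It stands open at the start.
- lid_hinge (a point): Middle of the lid's hinge line (along the chest's y), at (55, 0, 85) mm in the chest's frame.
- lid_front (a point): Middle of the top front edge of the lid: 124 mm from the hinge line along the lid and 13 mm outside (above) the hinge plane. The lid is 222 mm wide (y); its flat outer face lies 13 mm above the hinge plane when shut and faces the rear when it stands open.
- hasp (a joint): Hasp angle in rad relative to the lid: 0 = hanging flat along the lid's front board (lid shut: vertical, its slot over the staple), grows as its free end swings forward and up, stop at 1.6. Light friction (0.015 N m), stays where it is left; it stands out at the start.
- hasp_hinge (a point): Middle of the hasp's hinge pin, carried by the lid; with the lid shut at (-72.5, 0, 89.5) mm in the chest's frame. The brass strap is 18 wide (y), 3 thick, 40 long from the pin.
- hasp_tab (a point): Outer end of the finger tab, the strap's free end turned outwards by 12 mm; 41.5 mm from the pin along the strap. With lid and hasp shut it is at (-84, 0, 48) mm in the chest's frame, push here. The steel staple stands on a brass plate on the 20 mm stile between the drawers, out to x = -79, z 58 to 68.
- green_jar: Bystander: clear jar with green lid, 70 across, 90 high, to the chest's right; origin at the centre of its underside. Leave it where it stands.
- screwdriver: Bystander: red-handled screwdriver lying on the desk in front and to the right of the chest, 20 x 160 x 22; origin at the centre of its underside, long axis its y.
- masking_tape: Bystander: roll of masking tape lying flat left of the chest, 104 across, 25 high; origin at the centre of its underside.

How it is judged:
By the outcome, as a careful person would: the job done as asked, in the order asked, and still so for the second after the job is handed in, with the robot touching nothing.
It also fails if it takes over 59 s, if anything falls off the work surface, if the arm or the gripper's body presses on something with over 40 N, if the wrist force passes 120 N, or if a joint passes its speed limit or range.

ROBOT

A 7-joint arm with a two-finger parallel gripper is mounted at the origin on a cart in front of the work surface, level with it; the furniture and walls round the work are solid. World frame = base frame: x ahead of the robot, y to its left, z up, the work surface at z = 0. Lengths are in m, angles in rad, forces in N, time in s.
With the tool pointing down it reaches from about 0.4 to 0.85 m from the base axis. Payload 4.5 kg.
Tool frame: the origin (TCP) lies on the centre line of the jaws, within the pads' length; the fingertips stand ahead of it and the grasp point (between the pads) lies 3 mm ahead of it (r.finger_overhang is the z of the fingertips in the tool frame, in m); z points along the fingers, y is the direction in which the jaws open and shut (so a half turn about z gives the same grasp; the last joint's range is limited). The gripper opens to 88 mm and grips with 3 to 60 N. Pads are 18 mm wide; open, the fingers measure 123 mm over their backs; the gripper's body (75 mm by 187 mm) begins 45 mm behind the grasp point.
Start: joints at [1.241, 0.689, -0.195, 1.565, 0.157, 0.902, -0.215], TCP at [0.222, -0.584, 0.261] pointing down, gripper open.
Joint ranges: [-3.01, 3.01], [-0.46, 2.08], [-1.47, 1.51], [0.13, 2.56], [-1, 4.14], [0.04, 2.09], [-2.66, 2.66]. Speed limits (rad/s): [2.57, 2.57, 3.14, 3.14, 3.14, 3.14, 3.14].

INTERFACE

Orientations are given as a unit quaternion [x, y, z, w].
In Python, from plant import get_state, snapshot, camera_model, workorder, boxes_of, mark_of, r gives the robot as it stands.
- The arm moves only by the tool jog_arm, never from a script. Its argument "rows" is a list of rows, each a list of 2 entries, a list of its own where there are three numbers: the shift along the tool's x, y, z normalised to -1 to 1, where 1 is 75 cm, then the turn about the tool's z normalised to -1 to 1, where 1 is 2 rad. A call has 1 to 20 rows; each row is the pose to reach, as a shift and turn from the pose commanded when the call began, along the tool's axes at that moment; what a row does not reach only later rows make up. A row lasts 1/12 s, in which the tool goes at most 41.7 mm and 7.16 degrees, less where a joint would pass 70% of its speed; a pose out of reach is approached as far as the arm can. A call with a number of a shift or a turn outside -1 to 1 is refused whole. A call with a gripper value outside its range is refused whole. "gripper" is the finger opening in mm, from 0 to 88.1, set as the call begins (left out, the last holds). The fingers move at their own pace and stop on an object; "newtons" is the grip in N (left out, the last holds). Time passes only in rows, so rows that repeat a pose let the fingers close. It gives the time, the measured TCP pose, the force and the opening at its end, in the units of the state.
- get_state(): the state, without advancing time (a new reading comes with each control period).
- snapshot(name): name is "side" or "top"; returns the picture (480x640x3 uint8, red, green, blue); there is no depth.
- camera_model(name): a dict with "mtx" (3x3 intrinsics, pixels), "extrinsics" (4x4, takes a point from camera to world coordinates). Camera axes: x right, y up, looking along -z (the intrinsics and any distortion apply to the point x, -y, -z); pixel columns grow to the right and rows downward; lengths in m; the calibration is good to about 2 mm. A picture is of the moment at which its call begins. camera_model takes no time and is no camera call.
- workorder.finish_job(): hands the job in, once; it reports no verdict.
Trained networks look in the newest picture that a camera, given by its name, has taken for a name from the list of things; names that differ only in an ending like _2 or _b are one class to them, and where a whole thing is asked for, a point or a joint stands for the part that bears it (a point fixed in the world has none). Each returns a list of dicts, best first, with "p" (0 to 1); they miss things now and then, are a little off and sometimes report something else, mostly with a low value. They report only what shows in the picture. A call takes as long as a camera call.
- boxes_of(thing, camera): "rect" ([left, top, right, bottom] in pixels, round what is visible of it).
- mark_of(thing, camera): "pixel" ([row, column] in pixels: a listed point, or the origin of a listed thing).
The state is a dict: "clock": time; "q": joint angles; "qd": joint speeds; "joint_torque": joint torques, N m; "tool_pos": TCP position; "eef_rot": TCP orientation; "contact_force": force on the tool from outside, world axes, zero at the start; "moment": the same for the moment, N m; "opening": opening from 0.0 (shut) to 1.0 (fully open).
Only numpy, scipy, OpenCV 4.12 (cv2) and the standard library are available. Lean on these libraries where they do the work, as an engineer would, in place of code of your own. Each camera call takes 0.05 s, during which the arm holds its last target.

## Working session

There is one attempt and no reset: what is moved stays moved. The work goes in short steps, Python scripts to look and compute and a tool call to move; the robot and the scene stay as the last step left them, time stands still between calls to the robot, and variables do not carry over. Pictures are saved under pics/ and viewed, and the job is handed in when it is done.

Besides the shell and the picture viewer there is one more tool, called in YAML: its name, and indented under it one key for each argument. jog_arm: Moves the arm, as the interface text tells. Scaled input: -1 to 1 covers 75 cm each way for a shift and 2 rad each way for a turn. Its arguments: {"type":"object","properties":{"rows":{"type":"array"},"gripper":{"type":"number"},"newtons":{"type":"number"}},"required":["rows"]}

```bash
mkdir -p pics; ls; python3 - <<'E'
from plant import *
import cv2
print(get_state())
print(r.finger_overhang)
for n in ("side","top"):
    im=snapshot(n); cv2.imwrite(f"pics/{n}0.png",im[:,:,::-1])
    m=camera_model(n); print(n,m)
E
```

```text
pics
{'clock': 0.0, 'q': array([ 1.24078208,  0.68995378, -0.1945356 ,  1.56633429,  0.15727864,
        0.90252741, -0.21508428]), 'qd': array([-2.55812325e-03, -6.92484965e-04, -1.79063044e-03, -1.02378882e-03,
       -2.62852883e-05, -9.29990349e-05, -1.51657652e-03]), 'joint_torque': array([ 1.02643968e-03, -5.27557504e+01, -1.26646042e+00, -1.53425574e+01,
       -5.26806805e-02,  6.71258909e-03,  1.89856123e-04]), 'tool_pos': array([ 0.22215859, -0.5835455 ,  0.259932  ]), 'eef_rot': array([ 9.83490800e-01,  1.80955818e-01, -2.19437680e-04, -8.89373344e-04]), 'contact_force': array([ 0.64110546, -0.17553846, -0.57665207]), 'moment': array([ 0.03676713, -0.00819359,  0.0197824 ]), 'opening': 0.9969930938244038}
0.022
side {'mtx': array([[535.69443119,   0.        , 313.73517387],
       [  0.        , 535.69443119, 237.56045715],
       [  0.        ,   0.        ,   1.        ]]), 'extrinsics': array([[ 0.97967555,  0.12158867, -0.15953688,  0.36032649],
       [-0.19948277,  0.50716299, -0.83844638, -0.78206339],
       [-0.02103438,  0.85323027,  0.52111002,  0.62437728],
       [ 0.        ,  0.        ,  0.        ,  1.        ]])}
top {'mtx': array([[587.01938575,   0.        , 306.04502763],
       [  0.        , 587.01938575, 243.74958146],
       [  0.        ,   0.        ,   1.        ]]), 'extrinsics': array([[-0.0196762 ,  0.98766173, -0.15536134,  0.34890244],
       [-0.99973907, -0.02123924, -0.00840695,  0.10743611],
       [-0.01160298,  0.15515538,  0.98782194,  1.24527421],
       [ 0.        ,  0.        ,  0.        ,  1.        ]])}
```

View pics/side0.png

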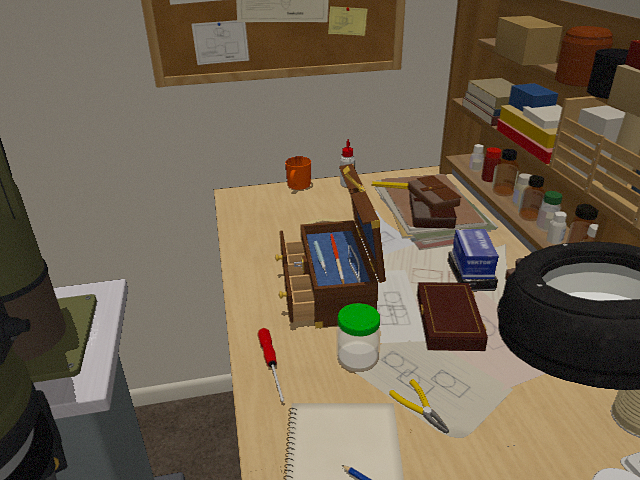

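View pics/top0.png

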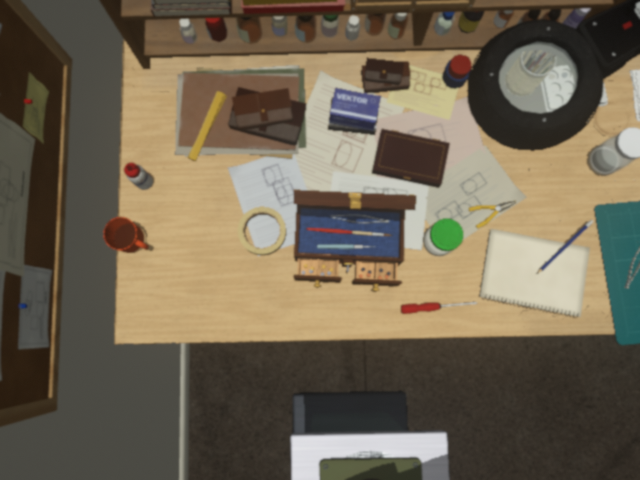

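```bash
python3 - <<'E'
from plant import *
for t in ["chest","drawer_left_knob","drawer_right_knob","lid_hinge","lid_front","hasp_hinge","hasp_tab","green_jar","screwdriver","masking_tape"]:
    for c in ("side","top"):
        m=mark_of(t,c)
        print(t,c,[(k['pixel'],round(k['p'],2)) for k in m[:2]], end=' ')
        print()
print(get_state()['clock'])
E
```

```text
chest side [([287.6, 336.6], 0.95)] 
chest top [([239.6, 345.0], 0.78)] 
drawer_left_knob side [([262.4, 274.6], 0.84)] 
drawer_left_knob top [([288.2, 317.8], 0.88), ([231.5, 259.4], 0.41)] 
drawer_right_knob side [([295.4, 276.5], 0.92)] 
drawer_right_knob top [([288.6, 372.8], 0.82)] 
lid_hinge side [([244.2, 366.6], 0.92)] 
lid_hinge top [] 
lid_front side [([189.5, 362.7], 0.89), ([285.1, 336.3], 0.17)] 
lid_front top [([191.8, 356.3], 0.55)] 
hasp_hinge side [([186.6, 360.0], 0.61)] 
hasp_hinge top [([195.3, 354.2], 0.52)] 
hasp_tab side [([168.2, 348.0], 0.53)] 
hasp_tab top [([195.3, 354.6], 0.75), ([201.9, 356.7], 0.65)] 
green_jar side [([362.4, 356.8], 0.86), ([261.3, 275.7], 0.74)] 
green_jar top [([240.7, 436.2], 0.83)] 
screwdriver side [([364.9, 271.1], 0.96), ([246.5, 364.5], 0.15)] 
screwdriver top [([307.3, 440.7], 0.97), ([195.7, 355.0], 0.64)] 
masking_tape side [] 
masking_tape top [([229.5, 262.9], 0.66)] 
1.1
```

```bash
cat > h.py <<'E'
import numpy as np, cv2
from plant import *
from scipy.optimize import least_squares
def proj(P,c):
    m=camera_model(c);E=np.array(m['extrinsics']);K=np.array(m['mtx'])
    p=(np.asarray(P,float)-E[:3,3])@E[:3,:3]
    p=p*np.array([1,-1,-1]); u=p@K.T
    return np.array([u[...,1]/u[...,2],u[...,0]/u[...,2]]).T   # row,col
def ray(px,c,z):
    m=camera_model(c);E=np.array(m['extrinsics']);K=np.array(m['mtx'])
    d=np.linalg.inv(K)@np.array([px[1],px[0],1.]);d=E[:3,:3]@(d*[1,-1,-1]);o=E[:3,3]
    return o+d*(z-o[2])/d[2]
def tri(obs):
    f=lambda P:np.concatenate([proj(P,c)-px for c,px in obs])
    s=least_squares(f,[.55,0,.05]);return s.x,np.abs(s.fun).max()
def lidpt(a,u,w): # u along lid from hinge, w above
    return np.array([55-u*np.cos(a)+w*np.sin(a),0,85+u*np.sin(a)+w*np.cos(a)])
def cpts(p):
    x,y,yaw,dl,dr,a,h=p
    d={'chest':[0,0,0],'drawer_left_knob':[-76.5-1000*dl,60,42],'drawer_right_knob':[-76.5-1000*dr,-60,42],
     'lid_hinge':[55,0,85],'lid_front':lidpt(a,124,13)}
    d['hasp_hinge']=lidpt(a,127.5,4.5)
    # hasp: strap along -w at h=0, swinging to +u ; tab outward
    s=np.array([np.sin(h),-np.cos(h)]);o=np.array([np.cos(h),np.sin(h)])
    t=np.array([127.5,4.5])+41.5*s+11.5*o
    d['hasp_tab']=lidpt(a,*t)
    c,sn=np.cos(yaw),np.sin(yaw)
    R=np.array([[c,-sn,0],[sn,c,0],[0,0,1]])
    return {k:R@(np.array(v)/1000)+[x,y,0] for k,v in d.items()}
def w(p,P):
    c,s=np.cos(p[2]),np.sin(p[2]);P=np.asarray(P,float)/1000
    return np.array([c*P[0]-s*P[1]+p[0],s*P[0]+c*P[1]+p[1],P[2]])
E
python3 - <<'E'
from h import *
O=[('chest','side',287.6,336.6),('chest','top',239.6,345),('drawer_left_knob','side',262.4,274.6),('drawer_left_knob','top',288.2,317.8),
('drawer_right_knob','side',295.4,276.5),('drawer_right_knob','top',288.6,372.8),('lid_hinge','side',244.2,366.6),('lid_front','side',189.5,362.7),('lid_front','top',191.8,356.3),
('hasp_hinge','side',186.6,360),('hasp_hinge','top',195.3,354.2),('hasp_tab','side',168.2,348),('hasp_tab','top',201.9,356.7)]
def f(p):
    q=cpts(p);return np.concatenate([proj(q[n],c)-[a,b] for n,c,a,b in O])
s=least_squares(f,[.57,0.05,0,.04,.04,1.57,1],loss='soft_l1')
print(s.x.round(4))
for o,e in zip(O,s.fun.reshape(-1,2)): print(o[:2],e.round(1))
for k,v in cpts(s.x).items(): print(k,v.round(4))
for n in ('drawer_left_knob','drawer_right_knob','chest','hasp_tab','lid_front'):
    print(n,tri([(c,[a,b]) for m,c,a,b in O if m==n]))
print('jar',tri([('side',[362.4,356.8]),('top',[240.7,436.2])]),ray([362.4,356.8],'side',0),ray([240.7,436.2],'top',0))
print('scr',ray([364.9,271.1],'side',0),ray([307.3,440.7],'top',0))
print('tape',ray([229.5,262.9],'top',0))
for n in('side','top'):
    im=cv2.imread(f'pics/{n}0.png')
    c=im[150:350,240:420] if n=='side' else im[170:320,220:480]
    k=4 if n=='side' else 3
    c=cv2.resize(c,None,fx=3,fy=3,interpolation=cv2.INTER_CUBIC); cv2.imwrite(f'pics/{n}0z.png',c)
E
```

```text
[ 0.5571  0.0294 -0.0647  0.038   0.0399  1.4164  0.9722]
('chest', 'side') [ 0.2 -0.1]
('chest', 'top') [-2.4  2.2]
('drawer_left_knob', 'side') [-4.1 -0.7]
('drawer_left_knob', 'top') [-0.6 -0.6]
('drawer_right_knob', 'side') [-0.1  1.2]
('drawer_right_knob', 'top') [2.5 2.9]
('lid_hinge', 'side') [ 4. -1.]
('lid_front', 'side') [-1.2  1.5]
('lid_front', 'top') [-0.4 -1.6]
('hasp_hinge', 'side') [ 1.  -0.8]
('hasp_hinge', 'top') [0.6 0.5]
('hasp_tab', 'side') [0.  0.2]
('hasp_tab', 'top') [ 0.1 -0.9]
chest [0.5571 0.0294 0.    ]
drawer_left_knob [0.4467 0.0967 0.042 ]
drawer_right_knob [ 0.437  -0.0229  0.042 ]
lid_hinge [0.612  0.0258 0.085 ]
lid_front [0.6058 0.0262 0.2095]
hasp_hinge [0.5968 0.0268 0.2117]
hasp_tab [0.5769 0.0281 0.2498]
drawer_left_knob (array([0.44679303, 0.09527455, 0.03296751]), np.float64(0.3241835739593171))
drawer_right_knob (array([ 0.43850388, -0.01735462,  0.03791067]), np.float64(1.9845494526269931))
chest (array([ 0.55572544,  0.03363913, -0.00305374]), np.float64(1.4919458884503456))
hasp_tab (array([0.57653443, 0.02673754, 0.25059709]), np.float64(0.18097348739306085))
lid_front (array([0.60363707, 0.02366764, 0.20903663]), np.float64(0.7925056381652666))
jar (array([ 0.54564184, -0.16301539, -0.00992979]), np.float64(0.5942773170353348)) [ 0.54198663 -0.17275871  0.        ] [ 0.54537218 -0.16106013  0.        ]
scr [ 0.40585276 -0.14773689  0.        ] [ 0.40320465 -0.1628398   0.        ]
tape [0.57787224 0.21049602 0.        ]
```

View pics/side0z.png

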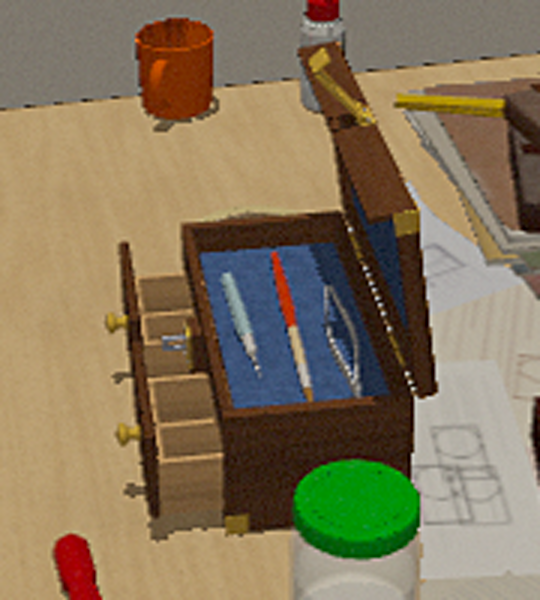

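View pics/top0z.png

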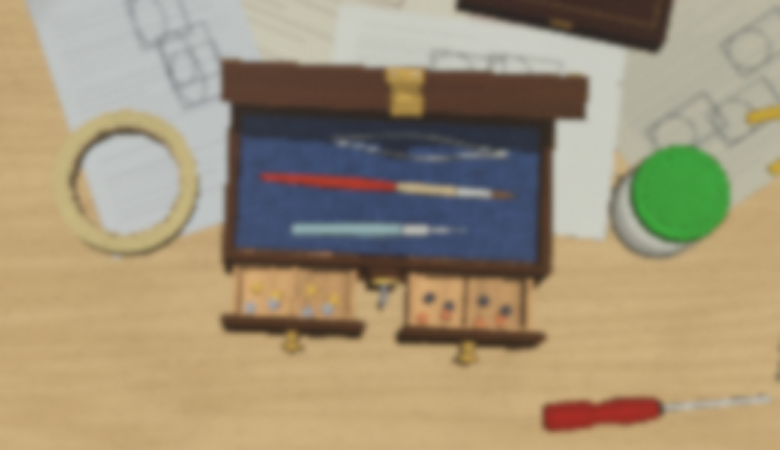

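```bash
cat > fit0.py <<'E'
from h import *
O=[('chest','side',287.6,336.6),('drawer_left_knob','side',257.3,275.9),('drawer_left_knob','top',287.3,317.5),
('drawer_right_knob','side',294,279.5),('drawer_right_knob','top',290,375.5),('lid_front','side',189.5,362.7),('lid_front','top',191.8,356.3),
('hasp_hinge','side',186.6,360),('hasp_hinge','top',195.3,354.2),('hasp_tab','side',168.2,348),('hasp_tab','top',201.9,356.7)]
C=[([-55,110,85],'top',260,295.3),([-55,-110,85],'top',264,403.3),([-55,-110,85],'side',288.3,314),([-55,-110,0],'side',327.3,315),([-55,110,85],'side',225,301)]
def f(p):
    q=cpts(p);return np.concatenate([proj(q[n],c)-[a,b] for n,c,a,b in O]+[proj(w(p,P),c)-[a,b] for P,c,a,b in C])
s=least_squares(f,[.57,0.05,0,.04,.04,1.57,1],loss='soft_l1')
p=s.x
if __name__=='__main__':
  print(p.round(4))
  for o,e in zip(O+C,s.fun.reshape(-1,2)): print(o[:2],e.round(1))
  for k,v in cpts(p).items(): print(k,v.round(4))
E
python3 fit0.py
```

```text
Traceback (most recent call last):
  File "fit0.py", line 8, in <module>
    s=least_squares(f,[.57,0.05,0,.04,.04,1.57,1],loss='soft_l1')
  File "fit0.py", line 7, in f
    q=cpts(p);return np.concatenate([proj(q[n],c)-[a,b] for n,c,a,b in O]+[proj(w(p,P),c)-[a,b] for P,c,a,b in C])
                                                                           ~~~~^^^^^^^^^^
  File "h.py", line 5, in proj
    m=camera_model(c);E=np.array(m['extrinsics']);K=np.array(m['mtx'])
ValueError: time passes only in moves, steps and waits
```

```bash
python3 - <<'E'
import re
s=open('h.py').read()
s=s.replace("def proj","_cm={c:camera_model(c) for c in ('side','top')}\ndef proj",1).replace("m=camera_model(c);","m=_cm[c];")
open('h.py','w').write(s)
E
python3 fit0.py; python3 -c "
from plant import *; print(get_state()['clock'])"
```

```text
[ 0.5556  0.029  -0.0762  0.0347  0.0349  1.4272  0.962 ]
('chest', 'side') [ 0.4 -0.8]
('drawer_left_knob', 'side') [ 0.6 -0.7]
('drawer_left_knob', 'top') [-1.  -0.7]
('drawer_right_knob', 'side') [ 0.8 -0.2]
('drawer_right_knob', 'top') [-0.3 -0.1]
('lid_front', 'side') [-1.   1.6]
('lid_front', 'top') [-0.3 -1. ]
('hasp_hinge', 'side') [ 1.1 -0.7]
('hasp_hinge', 'top') [0.7 1. ]
('hasp_tab', 'side') [0.1 0.2]
('hasp_tab', 'top') [ 0.1 -0.4]
([-55, 110, 85], 'top') [-5.  -1.8]
([-55, -110, 85], 'top') [-3.   0.6]
([-55, -110, 85], 'side') [ 1.  -0.3]
([-55, -110, 0], 'side') [ 1.  -0.2]
([-55, 110, 85], 'side') [-0.8 -0.8]
chest [0.5556 0.029  0.    ]
drawer_left_knob [0.4493 0.0973 0.042 ]
drawer_right_knob [ 0.44   -0.0223  0.042 ]
lid_hinge [0.6105 0.0248 0.085 ]
lid_front [0.6056 0.0252 0.2096]
hasp_hinge [0.5967 0.0259 0.2118]
hasp_tab [0.5768 0.0274 0.25  ]
1.1
```

```bash
cat >> h.py <<'E'
PP=np.array([.5556,.029,-.0762,.0347,.0349,1.4272,.962])
def yaw_of(q):
    from scipy.spatial.transform import Rotation as R
    M=R.from_quat(q).as_matrix();return np.arctan2(M[1,0],M[0,0]),M
def mv(chest_xy,tipz,yawrel=0,p=PP):
    """normalised row to reach TCP over chest-frame xy (mm), tip height mm, yaw rel. to chest"""
    st=get_state();y,M=yaw_of(st['eef_rot'])
    T=w(p,[chest_xy[0],chest_xy[1],tipz+22])
    d=M.T@(T-st['tool_pos']);t=-(p[2]+yawrel-y)
    print('row',(d/.75).round(4),'turn',round(t/2,4),'dist mm',round(1000*np.linalg.norm(d)),'world',T.round(4))
def here(p=PP):
    st=get_state();y,M=yaw_of(st['eef_rot']);d=st['tool_pos'][:2]-p[:2];c,s=np.cos(p[2]),np.sin(p[2])
    print('clock',round(st['clock'],2),'chest xy',(1000*np.array([c*d[0]+s*d[1],-s*d[0]+c*d[1]])).round(1),'tip z',(1000*st['tool_pos'][2]-22).round(1),'yawrel',round(y-p[2],3),'F',st['contact_force'].round(2),'open',round(st['opening'],2))
E
python3 -c "
from h import *
here(); mv((-140,-60),160,0)"
```

```text
clock 1.1 chest xy [-285.5 -636.7] tip z 238.8 yawrel 0.44 F [ 0.31 -0.11  1.43] open 1.0
row [ 0.5031 -0.6131  0.1049] turn 0.22 dist mm 600 world [ 0.4114 -0.0202  0.182 ]
```

jog_arm:
  rows:
    - [[0.503, -0.613, 0.105], 0.22]
    - [[0.503, -0.613, 0.105], 0.22]
    - [[0.503, -0.613, 0.105], 0.22]
    - [[0.503, -0.613, 0.105], 0.22]
    - [[0.503, -0.613, 0.105], 0.22]
    - [[0.503, -0.613, 0.105], 0.22]
    - [[0.503, -0.613, 0.105], 0.22]
    - [[0.503, -0.613, 0.105], 0.22]
    - [[0.503, -0.613, 0.105], 0.22]
    - [[0.503, -0.613, 0.105], 0.22]
    - [[0.503, -0.613, 0.105], 0.22]
    - [[0.503, -0.613, 0.105], 0.22]
    - [[0.503, -0.613, 0.105], 0.22]
    - [[0.503, -0.613, 0.105], 0.22]
    - [[0.503, -0.613, 0.105], 0.22]
    - [[0.503, -0.613, 0.105], 0.22]
    - [[0.503, -0.613, 0.105], 0.22]
    - [[0.503, -0.613, 0.105], 0.22]
    - [[0.503, -0.613, 0.105], 0.22]
    - [[0.503, -0.613, 0.105], 0.22]
  gripper: 0
  newtons: 20

```text
clock: 2.77
tool_pos: [0.411, -0.0219, 0.1822]
eef_rot: [0.999, -0.04, 0.0, 0.0]
contact_force: [0.1, 0.7, 0.9]
opening: 0.005
```

```bash
python3 -c "
from h import *
here(); print(get_state()['q'].round(2));mv((-136,-60),57,0)
for n in ('side','top'):
    im=snapshot(n)[:,:,::-1]; cv2.imwrite(f'pics/{n}1.png',im)
    c=im[120:340,220:420] if n=='side' else im[170:330,220:480]
    cv2.imwrite(f'pics/{n}1z.png',cv2.resize(c,None,fx=2.5,fy=2.5))"
```

```text
clock 2.77 chest xy [-140.3  -61.7] tip z 160.2 yawrel -0.003 F [0.09 0.68 0.9 ] open 0.01
[-0.1   0.59  0.07  2.27 -0.13  0.29 -1.57]
row [ 0.0057 -0.0024  0.1376] turn -0.0017 dist mm 103 world [ 0.4154 -0.0205  0.079 ]
```

View pics/side1z.png

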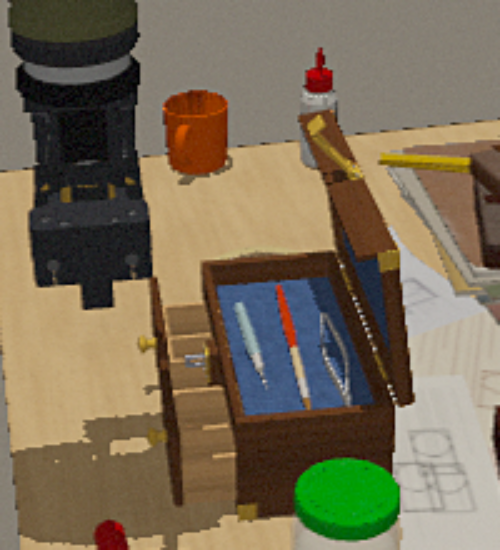

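View pics/top1z.png

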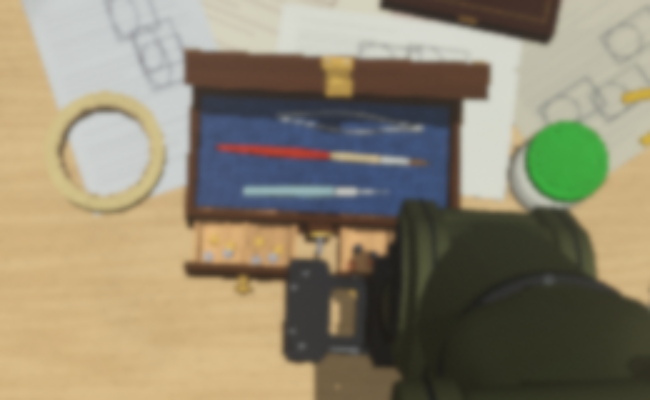

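The gripper is shut and stands in front of the right drawer, with its body long in y (top zoom about 285–530 across). The chest is as it was before.

jog_arm:
  rows:
    - [[0.005, -0.002, 0.06], 0]
    - [[0.005, -0.002, 0.1], 0]
    - [[0.005, -0.002, 0.137], 0]
    - [[0.005, -0.002, 0.137], 0]
    - [[0.005, -0.002, 0.137], 0]
    - [[0.02, -0.002, 0.137], 0]
    - [[0.03, -0.002, 0.137], 0]
    - [[0.038, -0.002, 0.137], 0]
    - [[0.044, -0.002, 0.137], 0]
    - [[0.05, -0.002, 0.137], 0]
    - [[0.055, -0.002, 0.137], 0]
    - [[0.06, -0.002, 0.137], 0]
    - [[0.064, -0.002, 0.137], 0]
    - [[0.068, -0.002, 0.137], 0]
    - [[0.072, -0.002, 0.137], 0]
    - [[0.076, -0.002, 0.137], 0]
    - [[0.078, -0.002, 0.137], 0]
    - [[0.078, -0.002, 0.137], 0]

```text
clock: 4.37
tool_pos: [0.4705, -0.0231, 0.0792]
eef_rot: [0.999, -0.038, 0.001, 0.0]
contact_force: [0.7, -1.2, -0.0]
opening: 0.01
```

```bash
python3 -c "
from h import *
here(); mv((-71,-60),57,0)"
```

```text
clock 4.37 chest xy [-80.8 -58.4] tip z 57.2 yawrel 0.0 F [ 0.7  -1.23 -0.01] open 0.01
row [0.0131 0.0021 0.0003] turn 0.0001 dist mm 10 world [ 0.4802 -0.0254  0.079 ]
```

jog_arm:
  rows:
    - [[0.003, 0, 0], 0]
    - [[0.006, 0, 0], 0]
    - [[0.009, 0, 0], 0]
    - [[0.01, 0, 0], 0]
    - [[0.01, 0, 0], 0]

```text
clock: 4.78
tool_pos: [0.4778, -0.0237, 0.0792]
eef_rot: [0.999, -0.038, 0.0, 0.0]
contact_force: [-0.7, 0.1, -0.2]
opening: 0.007
```

jog_arm:
  rows:
    - [[0.001, 0, 0], 0]
    - [[0.002, 0, 0], 0]
    - [[0.002, 0, 0], 0]

```text
clock: 5.03
tool_pos: [0.4779, -0.0237, 0.0792]
eef_rot: [0.999, -0.038, -0.001, -0.0]
contact_force: [-3.0, 0.1, 1.0]
opening: 0.005
```

```bash
python3 -c "
from h import *
here();print(get_state()['moment'])
for n in ('side',):
    im=snapshot(n)[:,:,::-1]; cv2.imwrite(f'pics/{n}2.png',im)
    c=im[120:340,220:420] if n=='side' else im[170:330,220:480]
    cv2.imwrite(f'pics/{n}2z.png',cv2.resize(c,None,fx=2.5,fy=2.5))"
```

```text
clock 5.03 chest xy [-73.5 -58.4] tip z 57.2 yawrel 0.0 F [-3.01  0.15  1.02] open 0.01
[0.15032948 0.59972067 0.06307642]
```

View pics/side2z.png

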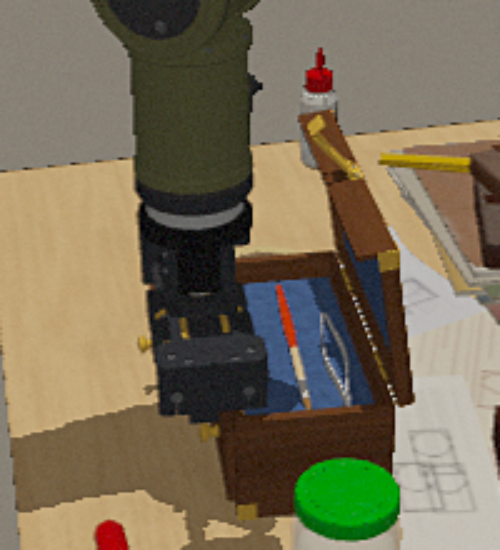

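jog_arm:
  rows:
    - [[0.002, 0, 0], 0]
    - [[0.003, 0, 0], 0]
    - [[0.003, 0, 0], 0]
    - [[0.003, 0, 0], 0]

```text
clock: 5.42
tool_pos: [0.478, -0.0237, 0.0791]
eef_rot: [0.999, -0.038, -0.003, -0.001]
contact_force: [-6.8, 1.0, 5.6]
opening: 0.007
```

```bash
python3 -c "
from h import *
here();print(get_state()['moment'])"
```

```text
clock 5.42 chest xy [-73.4 -58.4] tip z 57.1 yawrel 0.0 F [-6.76  1.04  5.58] open 0.01
[0.16748162 1.36583848 0.09609828]
```

jog_arm:
  rows:
    - [[-0.03, 0, 0], 0]
    - [[-0.07, 0, 0], 0]
    - [[-0.074, 0, 0], 0]
    - [[-0.074, -0.05, 0], 0]
    - [[-0.074, -0.1, 0], 0]
    - [[-0.074, -0.14, 0], 0]
    - [[-0.074, -0.159, 0], 0]
    - [[-0.074, -0.159, 0], 0]
    - [[-0.06, -0.159, 0], 0]
    - [[-0.05, -0.159, 0], 0]
    - [[-0.045, -0.159, 0], 0]
    - [[-0.04, -0.159, 0], 0]
    - [[-0.035, -0.159, 0], 0]
    - [[-0.03, -0.159, 0], 0]
    - [[-0.025, -0.159, 0], 0]
    - [[-0.02, -0.159, 0], 0]
    - [[-0.015, -0.159, 0], 0]
    - [[-0.012, -0.159, 0], 0]
    - [[-0.012, -0.159, 0], 0]

```text
clock: 7.0
tool_pos: [0.482, 0.0955, 0.0792]
eef_rot: [0.999, -0.038, 0.001, 0.0]
contact_force: [-0.7, -0.3, 0.2]
opening: 0.001
```

```bash
python3 -c "
from h import *
here();print(get_state()['moment'])"
```

```text
clock 7.0 chest xy [-78.4  60.7] tip z 57.2 yawrel 0.0 F [-0.66 -0.27  0.2 ] open 0.0
[ 0.0161485  -0.02139608 -0.03205853]
```

jog_arm:
  rows:
    - [[0.003, 0, 0], 0]
    - [[0.005, 0, 0], 0]
    - [[0.007, 0, 0], 0]
    - [[0.008, 0, 0], 0]
    - [[0.008, 0, 0], 0]

```text
clock: 7.42
tool_pos: [0.4864, 0.0953, 0.0792]
eef_rot: [0.999, -0.038, -0.001, -0.0]
contact_force: [-2.8, -0.2, 2.3]
opening: 0.006
```

jog_arm:
  rows:
    - [[0.002, 0, 0], 0]
    - [[0.002, 0, 0], 0]
    - [[0.002, 0, 0], 0]

```text
clock: 7.67
tool_pos: [0.4865, 0.0953, 0.0791]
eef_rot: [0.999, -0.038, -0.002, -0.0]
contact_force: [-5.7, 1.2, 3.8]
opening: 0.006
```

```bash
python3 -c "
from h import *
here();print(get_state()['moment'])"
```

```text
clock 7.67 chest xy [-73.9  60.9] tip z 57.1 yawrel 0.001 F [-5.75  1.17  3.79] open 0.01
[0.07938675 1.10123042 0.00259255]
```

jog_arm:
  rows:
    - [[-0.03, 0, 0], 0]
    - [[-0.04, 0, -0.05], 0]
    - [[-0.04, 0, -0.1], 0]
    - [[-0.04, 0, -0.15], -0.06]
    - [[-0.04, 0, -0.2], -0.12]
    - [[-0.04, 0, -0.25], -0.18]
    - [[-0.04, 0, -0.3], -0.24]
    - [[-0.04, -0.012, -0.315], -0.3]
    - [[0.0, -0.012, -0.315], -0.36]
    - [[0.05, -0.012, -0.315], -0.42]
    - [[0.1, -0.012, -0.315], -0.48]
    - [[0.15, -0.012, -0.315], -0.54]
    - [[0.2, -0.012, -0.315], -0.6]
    - [[0.22, -0.012, -0.315], -0.66]
    - [[0.22, -0.012, -0.315], -0.72]
    - [[0.22, -0.012, -0.315], -0.785]
    - [[0.22, -0.012, -0.315], -0.785]
    - [[0.22, -0.012, -0.315], -0.785]
    - [[0.22, -0.012, -0.315], -0.785]
    - [[0.22, -0.012, -0.315], -0.785]

```text
clock: 9.33
tool_pos: [0.6538, 0.0916, 0.3156]
eef_rot: [0.734, 0.679, 0.0, 0.0]
contact_force: [-0.2, -0.2, -0.5]
opening: 0.004
```

```bash
python3 -c "
from h import *
here();mv((92,70),190,1.5708)
for n in ('side','top'):
    im=snapshot(n)[:,:,::-1]; cv2.imwrite(f'pics/{n}3.png',im)
    c=im[60:340,220:460] if n=='side' else im[150:330,200:480]
    cv2.imwrite(f'pics/{n}3z.png',cv2.resize(c,None,fx=2.1,fy=2.1))"
```

```text
clock 9.33 chest xy [93.2 69.9] tip z 293.6 yawrel 1.568 F [-0.21 -0.24 -0.51] open 0.0
row [ 0.0002 -0.0016  0.1382] turn -0.0014 dist mm 104 world [0.6527 0.0918 0.212 ]
```

View pics/side3z.png

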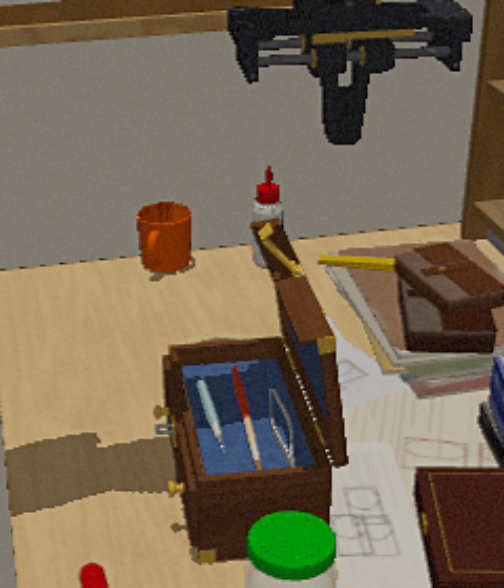

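View pics/top3z.png

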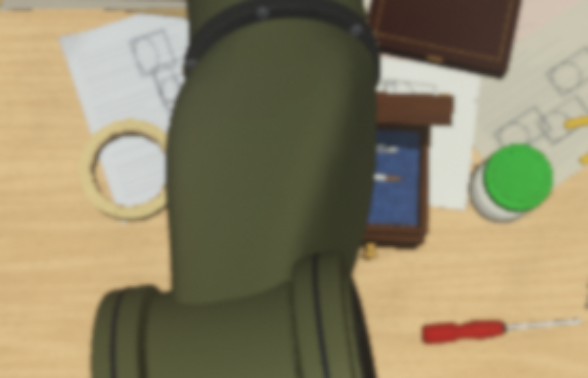

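Both drawers show flush in the side picture (knobs near zoom (160,412) and (176,489)). The finger stands high behind the lid, so I go down there next.

jog_arm:
  rows:
    - [[0, 0, 0.05], 0]
    - [[0, 0, 0.1], 0]
    - [[0, 0, 0.139], 0]
    - [[0, 0, 0.139], 0]
    - [[0, -0.012, 0.139], 0]
    - [[0, -0.022, 0.139], 0]
    - [[0, -0.025, 0.139], 0]
    - [[0, -0.025, 0.139], 0]

```text
clock: 10.1
tool_pos: [0.6353, 0.0932, 0.2129]
eef_rot: [0.734, 0.679, 0.001, 0.0]
contact_force: [0.7, 0.3, -0.3]
opening: 0.005
```

```bash
cat > traj.py <<'E'
from h import *
import sys
def lidrow(a,u=103,half=15,dz=0,y=70):
    P=lidpt(a,u,13); return P[0]+half,P[2]+dz
def rows(angles,half=15,dz=0):
    st=get_state();yw,M=yaw_of(st['eef_rot'])
    for a in angles:
        x,z=lidrow(a,half=half,dz=dz)
        T=w(PP,[x,70,z+22]);d=M.T@(T-st['tool_pos'])/.75
        print(round(a,3),d.round(3).tolist())
if __name__=='__main__':
    here(); rows(np.arange(1.44,.75,-.04))
E
python3 traj.py
```

```text
clock 10.1 chest xy [74.6 70. ] tip z 190.9 yawrel 1.57 F [ 0.68  0.32 -0.26] open 0.01
1.44 [-0.0, -0.007, 0.003]
1.4 [-0.0, -0.012, 0.003]
1.36 [-0.0, -0.018, 0.003]
1.32 [-0.0, -0.023, 0.004]
1.28 [-0.0, -0.029, 0.005]
1.24 [-0.0, -0.034, 0.006]
1.2 [-0.0, -0.04, 0.007]
1.16 [-0.0, -0.045, 0.008]
1.12 [-0.0, -0.05, 0.01]
1.08 [-0.0, -0.056, 0.012]
1.04 [-0.0, -0.061, 0.014]
1.0 [-0.0, -0.066, 0.016]
0.96 [-0.0, -0.071, 0.019]
0.92 [-0.0, -0.076, 0.021]
0.88 [-0.0, -0.08, 0.024]
0.84 [-0.0, -0.085, 0.027]
0.8 [-0.0, -0.089, 0.03]
0.76 [-0.0, -0.094, 0.034]
```

jog_arm:
  rows:
    - [[0, -0.007, 0.003], 0]
    - [[0, -0.012, 0.003], 0]
    - [[0, -0.018, 0.003], 0]
    - [[0, -0.023, 0.004], 0]
    - [[0, -0.029, 0.005], 0]
    - [[0, -0.034, 0.006], 0]
    - [[0, -0.04, 0.007], 0]
    - [[0, -0.045, 0.008], 0]
    - [[0, -0.05, 0.01], 0]
    - [[0, -0.056, 0.012], 0]

```text
clock: 10.93
tool_pos: [0.5929, 0.0961, 0.2021]
eef_rot: [0.734, 0.679, -0.0, 0.0]
contact_force: [0.8, -0.4, 2.2]
opening: 0.007
```

```bash
python3 -c "
from h import *
from traj import rows
here()
rows(np.arange(1.04,.3,-.04))
for n in ('side','top'):
    im=snapshot(n)[:,:,::-1]; cv2.imwrite(f'pics/{n}4.png',im)
    c=im[60:340,220:460] if n=='side' else im[150:330,200:480]
    cv2.imwrite(f'pics/{n}4z.png',cv2.resize(c,None,fx=2.1,fy=2.1))"
```

```text
clock 10.93 chest xy [32.  69.7] tip z 180.1 yawrel 1.57 F [ 0.77 -0.35  2.21] open 0.01
1.04 [0.0, -0.004, -0.0]
1.0 [0.0, -0.009, 0.002]
0.96 [0.0, -0.014, 0.004]
0.92 [0.0, -0.019, 0.007]
0.88 [0.0, -0.024, 0.01]
0.84 [0.0, -0.028, 0.013]
0.8 [0.0, -0.033, 0.016]
0.76 [0.0, -0.037, 0.02]
0.72 [0.0, -0.041, 0.023]
0.68 [0.0, -0.045, 0.027]
0.64 [0.0, -0.049, 0.031]
0.6 [0.0, -0.053, 0.035]
0.56 [0.0, -0.057, 0.039]
0.52 [0.0, -0.06, 0.043]
0.48 [0.0, -0.063, 0.048]
0.44 [0.0, -0.066, 0.053]
0.4 [0.0, -0.069, 0.057]
0.36 [0.0, -0.072, 0.062]
0.32 [0.0, -0.074, 0.067]
```

View pics/side4z.png

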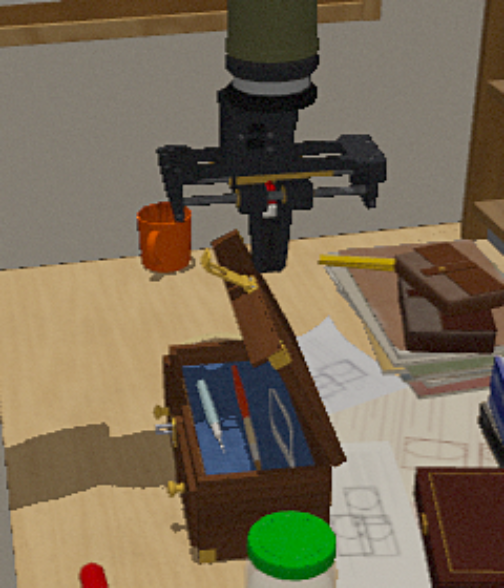

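The lid follows the finger; its front edge is at about zoom (230,235) in the side picture. I carry on.

jog_arm:
  rows:
    - [[0, -0.004, 0], 0]
    - [[0, -0.009, 0.002], 0]
    - [[0, -0.014, 0.004], 0]
    - [[0, -0.019, 0.007], 0]
    - [[0, -0.024, 0.01], 0]
    - [[0, -0.028, 0.013], 0]
    - [[0, -0.033, 0.016], 0]
    - [[0, -0.037, 0.02], 0]
    - [[0, -0.041, 0.023], 0]
    - [[0, -0.045, 0.027], 0]
    - [[0, -0.049, 0.031], 0]
    - [[0, -0.053, 0.035], 0]
    - [[0, -0.057, 0.039], 0]
    - [[0, -0.06, 0.043], 0]
    - [[0, -0.063, 0.048], 0]
    - [[0, -0.066, 0.053], 0]

```text
clock: 12.37
tool_pos: [0.5436, 0.0999, 0.1621]
eef_rot: [0.734, 0.679, -0.0, -0.0]
contact_force: [0.0, -0.6, 1.7]
opening: 0.006
```

```bash
python3 -c "
from h import *
from traj import rows
here()
rows(np.arange(.42,-.03,-.03))
for n in ('side','top'):
    im=snapshot(n)[:,:,::-1]; cv2.imwrite(f'pics/{n}5.png',im)
    c=im[60:340,220:460] if n=='side' else im[150:330,200:480]
    cv2.imwrite(f'pics/{n}5z.png',cv2.resize(c,None,fx=2.1,fy=2.1))"
```

```text
clock 12.37 chest xy [-17.4  69.8] tip z 140.1 yawrel 1.57 F [ 0.02 -0.58  1.7 ] open 0.01
0.42 [0.0, -0.002, 0.002]
0.39 [0.0, -0.004, 0.005]
0.36 [0.0, -0.006, 0.009]
0.33 [0.0, -0.008, 0.013]
0.3 [0.0, -0.01, 0.016]
0.27 [0.0, -0.011, 0.02]
0.24 [0.0, -0.013, 0.024]
0.21 [0.0, -0.014, 0.028]
0.18 [0.0, -0.016, 0.032]
0.15 [0.0, -0.017, 0.036]
0.12 [0.0, -0.018, 0.04]
0.09 [0.0, -0.019, 0.044]
0.06 [0.0, -0.02, 0.048]
0.03 [0.0, -0.02, 0.052]
0.0 [0.0, -0.021, 0.056]
```

View pics/side5z.png

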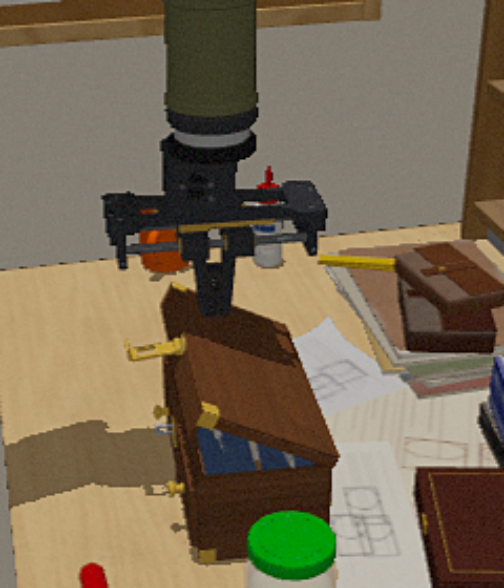

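The lid is about 0.45 rad open, and the hasp stands forward (about zoom (150,350)). I lower the rest slowly.

jog_arm:
  rows:
    - [[0, -0.002, 0.002], 0]
    - [[0, -0.004, 0.005], 0]
    - [[0, -0.006, 0.009], 0]
    - [[0, -0.008, 0.013], 0]
    - [[0, -0.01, 0.016], 0]
    - [[0, -0.011, 0.02], 0]
    - [[0, -0.013, 0.024], 0]
    - [[0, -0.014, 0.028], 0]
    - [[0, -0.016, 0.032], 0]
    - [[0, -0.017, 0.035], 0]
    - [[0, -0.017, 0.037], 0]
    - [[0, -0.018, 0.039], 0]
    - [[0, -0.018, 0.041], 0]
    - [[0, -0.019, 0.043], 0]
    - [[0, -0.019, 0.045], 0]
    - [[0, -0.02, 0.047], 0]
    - [[0, -0.02, 0.049], 0]
    - [[0, -0.02, 0.05], 0]
    - [[0, -0.021, 0.051], 0]
    - [[0, -0.021, 0.051], 0]

```text
clock: 14.13
tool_pos: [0.528, 0.1011, 0.1241]
eef_rot: [0.734, 0.679, -0.0, -0.0]
contact_force: [-0.2, 0.5, 0.7]
opening: 0.006
```

```bash
python3 -c "
from h import *
here()"
```

```text
clock 14.13 chest xy [-33.   69.8] tip z 102.1 yawrel 1.57 F [-0.21  0.53  0.73] open 0.01
```

jog_arm:
  rows:
    - [[0, 0, 0.001], 0]
    - [[0, 0, 0.002], 0]
    - [[0, 0, 0.003], 0]
    - [[0, 0, 0.004], 0]
    - [[0, 0, 0.005], 0]
    - [[0, 0, 0.006], 0]
    - [[0, 0, 0.007], 0]
    - [[0, 0, 0.007], 0]

```text
clock: 14.8
tool_pos: [0.5282, 0.1011, 0.1204]
eef_rot: [0.734, 0.679, 0.0, -0.0]
contact_force: [-3.4, -0.2, 14.3]
opening: 0.009
```

jog_arm:
  rows:
    - [[0, 0, 0.001], 0]
    - [[0, 0, 0.002], 0]
    - [[0, 0, 0.002], 0]

```text
clock: 15.05
tool_pos: [0.5282, 0.1011, 0.1202]
eef_rot: [0.734, 0.679, 0.001, -0.0]
contact_force: [-6.2, -0.3, 27.4]
opening: 0.007
```

```bash
python3 -c "
from h import *
here()"
```

```text
clock 15.05 chest xy [-32.8  69.8] tip z 98.2 yawrel 1.57 F [-6.17 -0.3  27.42] open 0.01
```

The tip is at 98 mm with 27 N on it, so the lid is down. Next I lift, turn back and go in front of the hasp.

jog_arm:
  rows:
    - [[0, 0, -0.02], 0]
    - [[0, 0, -0.06], 0]
    - [[0, 0, -0.1], 0.06]
    - [[0, -0.04, -0.1], 0.12]
    - [[0, -0.09, -0.1], 0.18]
    - [[-0.02, -0.13, -0.1], 0.24]
    - [[-0.06, -0.15, -0.1], 0.3]
    - [[-0.093, -0.15, -0.1], 0.36]
    - [[-0.093, -0.15, -0.1], 0.42]
    - [[-0.093, -0.15, -0.1], 0.48]
    - [[-0.093, -0.15, -0.1], 0.54]
    - [[-0.093, -0.15, -0.1], 0.6]
    - [[-0.093, -0.15, -0.1], 0.66]
    - [[-0.093, -0.15, -0.1], 0.72]
    - [[-0.093, -0.15, -0.1], 0.785]
    - [[-0.093, -0.15, -0.1], 0.785]
    - [[-0.093, -0.15, -0.1], 0.785]

```text
clock: 16.47
tool_pos: [0.4107, 0.0402, 0.1924]
eef_rot: [0.999, -0.036, 0.0, 0.0]
contact_force: [-0.4, 0.8, 0.5]
opening: 0.005
```

```bash
python3 -c "
from h import *
here();mv((-145,0),45,0)
for n in ('side','top'):
    im=snapshot(n)[:,:,::-1]; cv2.imwrite(f'pics/{n}6.png',im)
    c=im[150:340,220:420] if n=='side' else im[150:330,200:480]
    cv2.imwrite(f'pics/{n}6z.png',cv2.resize(c,None,fx=2.8,fy=2.8,interpolation=cv2.INTER_CUBIC))
for t in ('hasp_hinge','hasp_tab','drawer_left_knob','drawer_right_knob'): print(t,mark_of(t,'side')[:1])
here()"
```

```text
clock 16.47 chest xy [-145.3    0.2] tip z 170.4 yawrel 0.003 F [-0.36  0.78  0.45] open 0.0
row [0.0004 0.0002 0.1672] turn 0.0017 dist mm 125 world [0.411 0.04  0.067]
hasp_hinge [{'pixel': [250.8, 298.4], 'p': 0.53}]
hasp_tab [{'pixel': [259.5, 276.2], 'p': 0.67}]
drawer_left_knob [{'pixel': [250.8, 300.7], 'p': 0.53}]
drawer_right_knob []
clock 16.77 chest xy [-1.453e+02  1.000e-01] tip z 170.5 yawrel 0.001 F [-0.23 -0.73 -0.23] open 0.0
```

View pics/side6z.png

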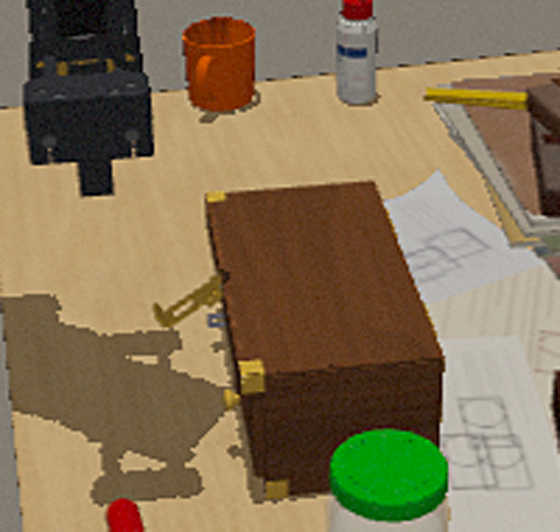

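View pics/top6z.png

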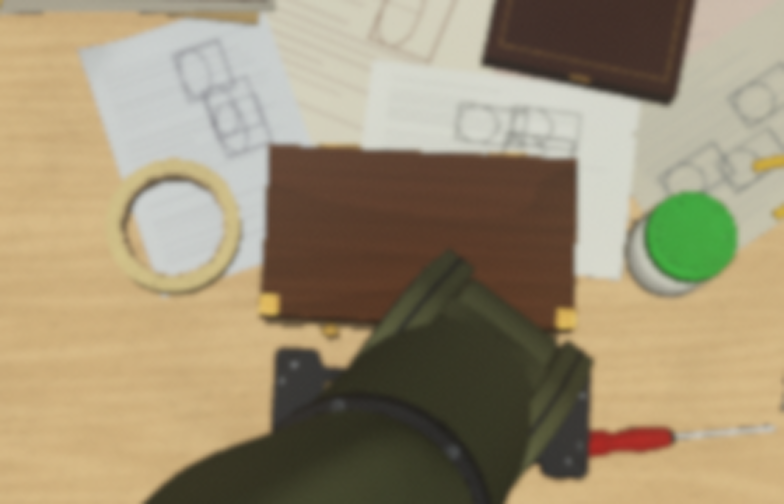

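The lid is down flat. The hasp stands out, with its tab at about zoom (158,318) in the side picture, and the bystanders have not moved. I lower in front of the tab and push slowly.

jog_arm:
  rows:
    - [[0, 0, 0.05], 0]
    - [[0, 0, 0.1], 0]
    - [[0, 0, 0.15], 0]
    - [[0, 0, 0.17], 0]
    - [[0, 0, 0.17], 0]
    - [[0.01, 0, 0.17], 0]
    - [[0.02, 0, 0.17], 0]
    - [[0.026, 0, 0.17], 0]
    - [[0.03, 0, 0.17], 0]
    - [[0.034, 0, 0.17], 0]
    - [[0.038, 0, 0.17], 0]
    - [[0.042, 0, 0.17], 0]
    - [[0.046, 0, 0.17], 0]
    - [[0.05, 0, 0.17], 0]
    - [[0.054, 0, 0.17], 0]
    - [[0.058, 0, 0.17], 0]
    - [[0.06, 0, 0.17], 0]
    - [[0.06, 0, 0.17], 0]

```text
clock: 18.27
tool_pos: [0.4536, 0.0374, 0.0651]
eef_rot: [0.999, -0.037, -0.002, -0.0]
contact_force: [-5.3, 1.8, 1.4]
opening: 0.004
```

```bash
python3 -c "
from h import *
here()
im=snapshot('side')[:,:,::-1]; cv2.imwrite('pics/side7.png',im)
cv2.imwrite('pics/side7z.png',cv2.resize(im[150:340,220:420],None,fx=2.8,fy=2.8,interpolation=cv2.INTER_CUBIC))"
```

```text
clock 18.27 chest xy [-102.3    0.6] tip z 43.1 yawrel 0.003 F [-5.26  1.8   1.36] open 0.0
```

View pics/side7z.png

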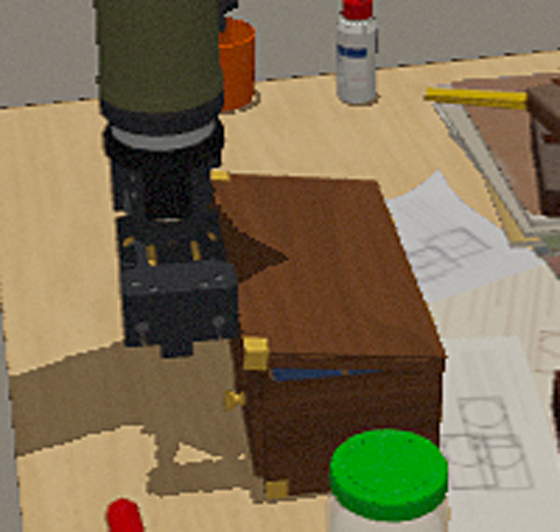

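Pushing the tab lifted the lid: a blue gap shows at about zoom (320,373). The hasp's bottom web is now against the staple. I back off and look.

jog_arm:
  rows:
    - [[-0.02, 0, 0], 0]
    - [[-0.05, 0, 0], 0]
    - [[-0.06, 0, -0.05], 0]
    - [[-0.06, 0, -0.1], 0]
    - [[-0.06, 0, -0.15], 0]
    - [[-0.06, 0, -0.17], 0]
    - [[-0.06, 0, -0.17], 0]

```text
clock: 18.9
tool_pos: [0.4143, 0.0395, 0.1963]
eef_rot: [0.999, -0.038, 0.006, 0.0]
contact_force: [0.1, 0.2, -0.0]
opening: 0.006
```

```bash
python3 -c "
from h import *
here()
im=snapshot('side')[:,:,::-1]; cv2.imwrite('pics/side8.png',im)
cv2.imwrite('pics/side8z.png',cv2.resize(im[200:340,260:400],None,fx=4,fy=4,interpolation=cv2.INTER_CUBIC))"
```

```text
clock 18.9 chest xy [-141.7   -0.3] tip z 174.3 yawrel -0.001 F [ 0.08  0.22 -0.04] open 0.01
```

View pics/side8z.png

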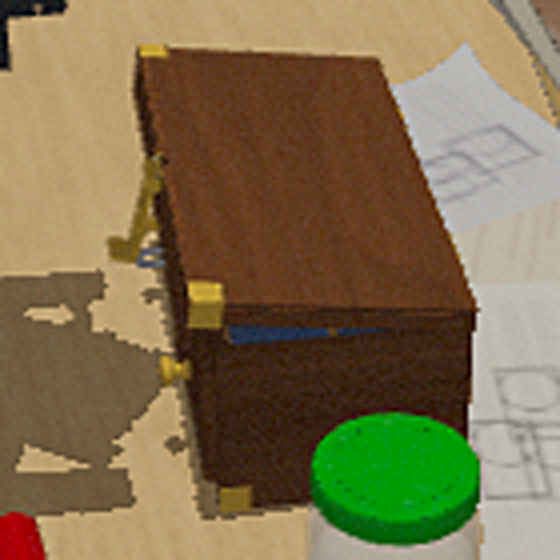

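jog_arm:
  rows:
    - [[0.05, 0, 0], 0]
    - [[0.1, 0, 0], 0]
    - [[0.129, 0, 0.02], 0]
    - [[0.129, 0, 0.06], 0]
    - [[0.129, 0, 0.08], 0]
    - [[0.129, 0, 0.085], 0]
    - [[0.129, 0, 0.089], 0]
    - [[0.129, 0, 0.092], 0]
    - [[0.129, 0, 0.095], 0]
    - [[0.129, 0, 0.097], 0]
    - [[0.129, 0, 0.099], 0]
    - [[0.129, 0, 0.101], 0]
    - [[0.129, 0, 0.102], 0]
    - [[0.129, 0, 0.102], 0]

```text
clock: 20.12
tool_pos: [0.5075, 0.0327, 0.1201]
eef_rot: [0.999, -0.039, 0.002, -0.001]
contact_force: [-6.5, 1.9, 38.0]
opening: 0.007
```

```bash
python3 -c "
from h import *
here()"
```

```text
clock 20.12 chest xy [-48.3  -0. ] tip z 98.1 yawrel -0.001 F [-6.5   1.85 38.03] open 0.01
```

jog_arm:
  rows:
    - [[0, 0, -0.01], 0]
    - [[0, 0, -0.06], 0]
    - [[-0.04, 0, -0.1], 0]
    - [[-0.09, 0, -0.1], 0]
    - [[-0.129, 0, -0.1], 0]
    - [[-0.129, 0, -0.1], 0]
    - [[-0.129, 0, -0.1], 0]

```text
clock: 20.7
tool_pos: [0.4096, 0.0406, 0.1917]
eef_rot: [0.999, -0.038, 0.0, -0.001]
contact_force: [0.4, -0.1, 0.2]
opening: 0.008
```

```bash
python3 -c "
from h import *
here(); mv((-125,0),43,0)
im=snapshot('side')[:,:,::-1]; cv2.imwrite('pics/side9.png',im)
cv2.imwrite('pics/side9z.png',cv2.resize(im[200:340,260:400],None,fx=4,fy=4,interpolation=cv2.INTER_CUBIC))"
```

```text
clock 20.7 chest xy [-146.5    0.4] tip z 169.7 yawrel 0.0 F [ 0.4  -0.13  0.18] open 0.01
row [0.0286 0.0007 0.169 ] turn 0.0 dist mm 129 world [0.431  0.0385 0.065 ]
```

View pics/side9z.png

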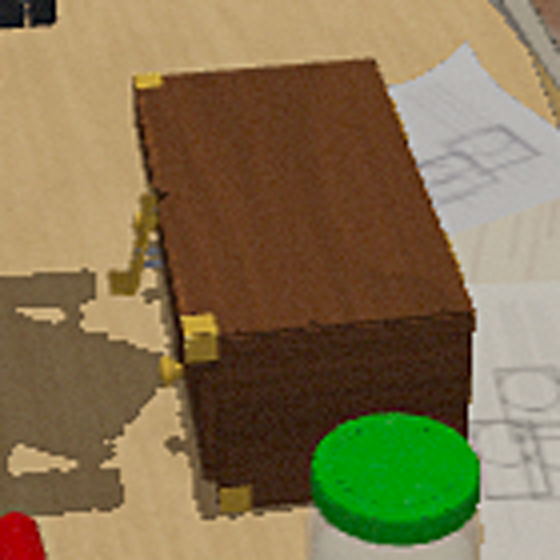

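The lid is down again, and the hasp is about 0.4 rad out (tab at zoom (120,285)). This time I push in while moving slightly down, so finger friction does not lift the lid.

jog_arm:
  rows:
    - [[0, 0, 0.05], 0]
    - [[0.01, 0, 0.1], 0]
    - [[0.02, 0, 0.14], 0]
    - [[0.033, 0, 0.153], 0]
    - [[0.04, 0, 0.153], 0]
    - [[0.043, 0, 0.153], 0]
    - [[0.046, 0, 0.154], 0]
    - [[0.048, 0, 0.156], 0]
    - [[0.05, 0, 0.158], 0]
    - [[0.052, 0, 0.16], 0]
    - [[0.054, 0, 0.162], 0]
    - [[0.056, 0, 0.164], 0]
    - [[0.058, 0, 0.166], 0]
    - [[0.058, 0, 0.166], 0]

```text
clock: 21.92
tool_pos: [0.4542, 0.0369, 0.0662]
eef_rot: [0.999, -0.038, -0.0, 0.0]
contact_force: [-0.6, -0.1, 0.0]
opening: 0.003
```

```bash
python3 -c "
from h import *
here()
im=snapshot('side')[:,:,::-1]; cv2.imwrite('pics/side10.png',im)
cv2.imwrite('pics/side10z.png',cv2.resize(im[200:340,260:400],None,fx=4,fy=4,interpolation=cv2.INTER_CUBIC))"
```

```text
clock 21.92 chest xy [-101.7    0.2] tip z 44.2 yawrel 0.0 F [-0.58 -0.06  0.01] open 0.0
```

View pics/side10z.png

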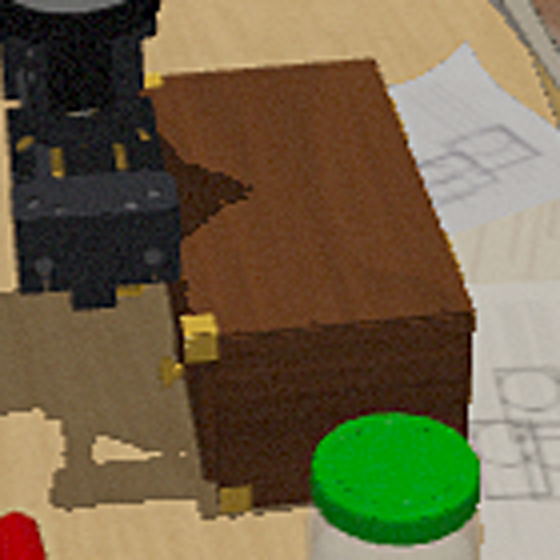

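The lid stays shut, the force is low and the tab moves with the finger (zoom (128,290)). I carry on.

jog_arm:
  rows:
    - [[0.002, 0, 0.001], 0]
    - [[0.004, 0, 0.002], 0]
    - [[0.006, 0, 0.002], 0]
    - [[0.007, 0, 0.002], 0]
    - [[0.007, 0, 0.002], 0]

```text
clock: 22.38
tool_pos: [0.4595, 0.0365, 0.0649]
eef_rot: [0.999, -0.038, 0.0, 0.0]
contact_force: [-0.3, 1.0, -0.7]
opening: 0.002
```

jog_arm:
  rows:
    - [[0.001, 0, 0], 0]
    - [[0.002, 0, 0], 0]
    - [[0.002, 0, 0], 0]

```text
clock: 22.63
tool_pos: [0.4603, 0.0364, 0.0649]
eef_rot: [0.999, -0.038, -0.0, -0.0]
contact_force: [-0.8, -0.2, 0.9]
opening: 0.008
```

```bash
python3 -c "
from h import *
here()"
```

```text
clock 22.63 chest xy [-95.6   0.2] tip z 42.9 yawrel 0.0 F [-0.84 -0.19  0.88] open 0.01
```

jog_arm:
  rows:
    - [[0.001, 0, 0], 0]
    - [[0.002, 0, 0], 0]
    - [[0.003, 0, 0], 0]
    - [[0.003, 0, 0], 0]

```text
clock: 22.97
tool_pos: [0.461, 0.0364, 0.0648]
eef_rot: [0.999, -0.038, -0.002, -0.0]
contact_force: [-4.8, 0.4, 0.1]
opening: 0.006
```

```bash
python3 -c "
from h import *
here()"
```

```text
clock 22.97 chest xy [-94.9   0.1] tip z 42.8 yawrel 0.0 F [-4.82  0.4   0.06] open 0.01
```

Firm stop at the expected depth. I back straight off, go clear and check.

jog_arm:
  rows:
    - [[-0.01, 0, 0], 0]
    - [[-0.03, 0, 0], 0]
    - [[-0.06, 0, 0], 0]
    - [[-0.065, 0, -0.05], 0]
    - [[-0.065, 0, -0.1], 0]
    - [[-0.065, 0, -0.15], 0]
    - [[-0.065, 0.05, -0.2], 0]
    - [[-0.065, 0.1, -0.22], 0]
    - [[-0.065, 0.15, -0.22], 0]
    - [[-0.065, 0.2, -0.22], 0]
    - [[-0.065, 0.25, -0.22], 0]
    - [[-0.065, 0.3, -0.22], 0]
    - [[-0.065, 0.35, -0.22], 0]
    - [[-0.065, 0.4, -0.22], 0]
    - [[-0.065, 0.4, -0.22], 0]
    - [[-0.065, 0.4, -0.22], 0]

```text
clock: 24.3
tool_pos: [0.3916, -0.2623, 0.2305]
eef_rot: [0.999, -0.041, 0.001, 0.001]
contact_force: [-0.3, 1.2, -0.9]
opening: 0.006
```

```bash
python3 -c "
from h import *
here()
for n in ('side','top'):
    im=snapshot(n)[:,:,::-1]; cv2.imwrite(f'pics/{n}11.png',im)
    c=im[200:340,260:400] if n=='side' else im[170:330,220:480]
    k=4 if n=='side' else 3
    cv2.imwrite(f'pics/{n}11z.png',cv2.resize(c,None,fx=k,fy=k,interpolation=cv2.INTER_CUBIC))
print({k:v.round(1) for k,v in {'tabS':proj(w(PP,[-84,0,48]),'side'),'kl':proj(w(PP,[-76.5,60,42]),'side'),'kr':proj(w(PP,[-76.5,-60,42]),'side'),'klT':proj(w(PP,[-76.5,60,42]),'top'),'krT':proj(w(PP,[-76.5,-60,42]),'top')}.items()})
for t in ('chest','hasp_tab','drawer_left_knob','drawer_right_knob','green_jar','screwdriver','masking_tape','lid_front'):
    print(t,[[(k['pixel'],round(k['p'],2)) for k in mark_of(t,c)[:1]] for c in ('side','top')])"
```

```text
clock 24.3 chest xy [-141.3 -302.9] tip z 208.5 yawrel -0.005 F [-0.27  1.22 -0.9 ] open 0.01
{'tabS': array([271.5, 291.5]), 'kl': array([256.4, 292.7]), 'kr': array([293. , 298.8]), 'klT': array([269.5, 317.7]), 'krT': array([272.7, 376. ])}
chest [[([287.8, 335.2], 0.72)], [([235.9, 345.0], 0.81)]]
hasp_tab [[([272.0, 292.1], 0.58)], []]
drawer_left_knob [[], [([271.4, 318.3], 0.54)]]
drawer_right_knob [[([294.6, 296.4], 0.62)], [([268.7, 374.4], 0.36)]]
green_jar [[([359.3, 359.4], 0.88)], [([237.6, 437.5], 0.78)]]
screwdriver [[([363.0, 268.1], 0.6)], [([303.0, 437.9], 0.96)]]
masking_tape [[], [([231.2, 260.7], 0.79)]]
lid_front [[([248.9, 299.4], 0.9)], [([267.7, 347.8], 0.64)]]
```

View pics/side11z.png

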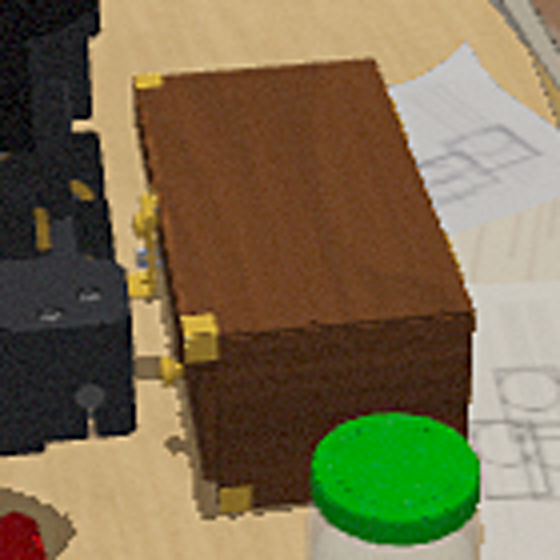

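View pics/top11z.png

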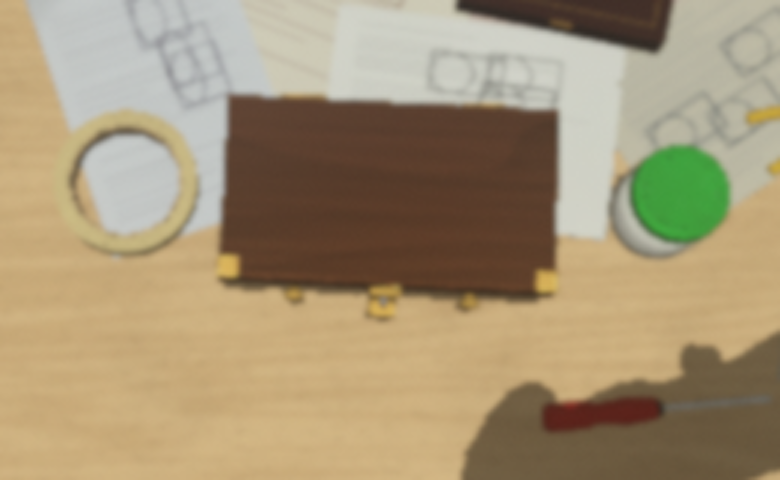

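The side picture shows the tab at (272,292), where a shut hasp is predicted to be (271.5,291.5). The staple shows through the slot and there is no lid gap. The chest's brass foot corner is still at (319,324), and the jar, tape and screwdriver have not moved.

```bash
python3 -c "
from plant import *
print(workorder.finish_job())"
```

```text
the job is handed in; nothing more can be done
None
```

The chest is closed and the job handed in at about 25 s of the 59 s; no verdict was reported. I pushed in the right drawer, then the left, tipped the lid over and pressed it down. Last, I pushed the hasp flat over the staple.

**One step went wrong:** my first push on the hasp lifted the lid a few millimetres. I backed off, pressed the lid down again, and pushed the hasp a second time with a slight downward motion. The lid stayed shut that time.

**Last checks, which agreed with a closed chest:**
- **Drawers:** both stopped firmly at about 6–7 N and look flush, with the right knob where a shut drawer's should be. The left knob was found only in the top picture, with low confidence.
- **Lid:** it bottomed out with the fingertip at 98 mm, and no gap shows.
- **Hasp:** the tab is within a pixel of where a shut hasp should be, and the staple shows through the slot.
- **Surroundings:** the chest's foot corner is at the same pixel as at the start. By eye the jar, tape and screwdriver have not moved. The network's marks for them differ by 2–4 pixels from the first look, which I take as its noise.

**Forces:** the second press on the lid reached 38 N at the fingertip. That is close to the 40 N limit, which applies to the arm and gripper body, not the fingers.

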